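# Angle the long tube rack past the post into its dock

### The job

Push the long orange tube rack over the bench into the blue three-sided dock, until it lies inside with its long side flat against the dock's back wall; the short steel post in front of the mouth blocks a straight run, so slip the end on the post's side in behind the post at an angle, then swing the other end in. Only push it with the fingertips and keep it standing flat on the bench, never lifted or tipped, and leave the white bottle, the beaker and the yellow box where they are.

Things in the scene. Friction and masses are not known exactly. Their poses are not given: they have to be found in the camera images.
- rack: Loose orange tube rack, a long solid block 42 (its x) by 240 (its y, the long axis) by 36 mm high, with a row of capped tubes up to 52 mm above the bench; about 0.35 kg, slides flat on the bench. Origin: centre of its underside; z up. The two ends are at y = +120 and -120 mm, and are alike.
- rack_a (a point): Centre of the rack's end face at its y = +120 mm, 18 mm above the bench.
- rack_b (a point): Centre of the rack's other end face, at its y = -120 mm, 18 mm above the bench.
- dock: Blue three-sided dock fixed to the bench, opening towards the robot along its own -x. Origin: middle of the mouth, at bench level; x points into the dock, y along it, z up. Inside 300 mm along y (end walls' inner faces at y = +150 and -150 mm) and 60 mm deep (back wall's inner face at x = 60 mm); walls 8 mm thick and 25 mm high. No floor or sill that hits: the bench runs on inside (a thin white sheet marks it). The rack lies home with its centre at about x = 39 mm.
- post: Fixed upright round steel post with yellow top, 24 mm diameter, 60 mm high, in front of the dock's mouth. Origin: centre of its foot. It stands at x = -32 mm and y = either +80 or -80 mm in the dock's frame (the other place has only a flush black cap, which does not obstruct).
- bottle: White plastic bottle with blue cap, 60 mm diameter, 130 mm high, standing on the bench; leave alone. Origin: centre of its underside.
- beaker: Glass beaker, 68 mm across the rim, 85 mm high, standing on the bench; leave alone. Origin: centre of its underside.
- tipbox: Yellow pipette-tip box 120 (x) by 80 (y) by 50 mm high, to the left of the dock; leave alone. Origin: centre of its underside.

How it is judged:
By the outcome, as a careful person would: the job done as asked, in the order asked, and still so for the second after the job is handed in, with the robot touching nothing.
It also fails if it takes over 72 s, if anything falls off the work surface, if the arm or the gripper's body presses on something with over 40 N, if the wrist force passes 120 N, or if a joint passes its speed limit or range.

### The arm

A 6-joint arm with a two-finger parallel gripper is mounted at the origin on the work surface. World frame = base frame: x ahead of the robot, y to its left, z up, the work surface at z = 0. Lengths are in mm, angles in rad, forces in N, time in s.
With the tool pointing down it reaches from about 350 to 975 mm from the base axis. Payload 17.4 kg.
Tool frame: the origin (TCP) lies midway between the tips of the shut fingers; the grasp point (between the pads) lies 19 mm behind it; z points along the fingers, y is the direction in which the jaws open and shut (so a half turn about z gives the same grasp; the last joint's range is limited). The gripper opens to 85 mm and grips with 20 to 120 N. Pads are 22 mm wide; open, the fingers measure 114 mm over their backs; the gripper's body (76 mm by 85 mm) begins 54 mm behind the grasp point. The pads swing forward as they close: fully open they stand 13 mm farther back than shut.
Start: joints at [-1.263, 0.116, 1.442, -0, 1.584, -0.038], TCP at [228.782, -635.052, 231.303] pointing down, gripper open.
Joint ranges: [-2.83, 2.83], [-0.83, 2.19], [0.07, 2.5], [-1.14, 4.28], [0.01, 3], [-2.97, 2.97]. Speed limits (rad/s): [1.89, 1.89, 2.22, 3.14, 3.14, 3.14].

### API

Orientations are given as a rotation vector (axis times angle).
In Python, from rig import ctrl gives the robot as it stands.
- The arm moves only by the shell command python3 -m creep 'ROWS' [FORCE]. ROWS is JSON, a list of rows, each a list of 5 numbers: the shift along the tool's x, y, z as a fraction of full scale, then the turn about the tool's z as a fraction of full scale, then the opening in per cent of the stroke, from 0 (shut) to 100 (fully open). A call has exactly 10 rows; each row is the pose to reach, as a shift and turn from the pose measured when the call began, along the tool's axes at that moment, turning the shorter way round; what a row does not reach only later rows make up. Full scale, the value 1, is 0.25 m for a shift and 180 degrees for a turn. A row lasts 1/8 s, in which the tool goes at most 62.5 mm and 10.7 degrees, less where a joint would pass 70% of its speed; a pose out of reach is approached as far as the arm can. A call with a number of a shift or a turn outside -1 to 1 is refused whole. A call with a gripper value outside its range is refused whole. The fingers move at their own pace and stop on an object; FORCE is the grip in N (left out, the last holds). Time passes only in rows, so rows that repeat a pose let the fingers close, or fill a call up. It gives the time, the measured TCP pose, the force and the opening at its end, in the units of the state.
- ctrl.state(): the state, without advancing time (a new reading comes with each control period).
- ctrl.camera(name): name is "scene" or "top" or "wrist"; returns a dict with "frame" (384x512x3 uint8, blue, green, red), "intrinsics" (3x3 intrinsics, pixels), "dist_coeffs" ([k1, k2, p1, p2, k3] as OpenCV has them; the pictures are not rectified), "rvec" (rotation vector, rad) and "tvec" (3), from world to camera coordinates, as OpenCV has them. Camera axes: x right, y down, z forward; pixel columns grow to the right and rows downward; lengths in mm; the calibration is good to about 2 mm. A picture is of the moment at which its call begins. There is no depth.
- ctrl.finish_job(): hands the job in, once; it reports no verdict.
The state is a dict: "clock": time; "joint_positions": joint angles; "joint_vel": joint speeds; "effort": joint torques, N m; "tool_pos": TCP position; "tool_rot": TCP orientation; "wrist_force": force on the tool from outside, world axes, zero at the start; "torque": the same for the moment, N m; "width": opening from 0.0 (shut) to 1.0 (fully open).
Only numpy, scipy, OpenCV 4.12 (cv2) and the standard library are available. Lean on these libraries where they do the work, as an engineer would, in place of code of your own. Each camera call takes 0.05 s, during which the arm holds its last target.

## Working session

There is one attempt and no reset: what is moved stays moved. The work goes in short steps, Python scripts to look and compute and a shell command to move; the robot and the scene stay as the last step left them, time stands still between calls to the robot, and variables do not carry over. Pictures are saved under pics/ and viewed, and the job is handed in when it is done.

```bash
ls; mkdir -p pics; python3 - <<'E'
from rig import ctrl
import cv2
print(ctrl.state())
for n in("top","scene"):
    c=ctrl.camera(n); cv2.imwrite(f"pics/{n}0.png",c["frame"])
    print(n,c["intrinsics"],c["dist_coeffs"],c["rvec"],c["tvec"])
E
```

```text
pics
{'clock': 0.0, 'joint_positions': array([-1.26275104e+00,  1.16459757e-01,  1.44225895e+00,  3.25261688e-05,
        1.58403285e+00, -3.77992233e-02]), 'joint_vel': array([ 1.69881469e-03,  7.93943920e-04, -1.94221676e-03,  6.57456109e-05,
        7.53489946e-04,  9.49118402e-04]), 'effort': array([ 8.32647729e-04, -7.31989861e+01, -6.32491422e+01,  1.57499460e-05,
        6.33646428e-03, -9.31178420e-06]), 'tool_pos': array([ 228.75943053, -634.8419179 ,  230.58379365]), 'tool_rot': array([-3.09360382e+00, -5.40350233e-01,  1.94536002e-04]), 'wrist_force': array([ 0.39924031,  0.49217282, -0.4526676 ]), 'torque': array([ 8.39217135e-06, -2.26140541e-02,  8.10937636e-02]), 'width': 0.9992797746837484}
top [[462.51528215   0.         254.49321233]
 [  0.         462.51528215 198.04887408]
 [  0.           0.           1.        ]] [0.02630352 0.         0.         0.         0.        ] [ 2.13292567 -2.10424893  0.16634674] [  11.84528736  556.35470132 1483.72102933]
scene [[428.78091023   0.         257.36588646]
 [  0.         428.78091023 189.86579432]
 [  0.           0.           1.        ]] [-0.04502584  0.          0.          0.          0.        ] [ 2.3798573   0.95240176 -0.2735098 ] [-398.62176092 -265.32960973 1383.43897234]
```

View pics/top0.png

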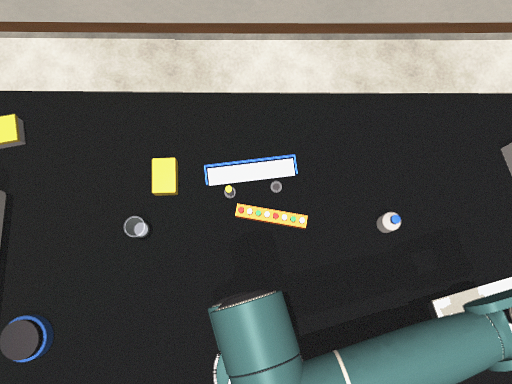

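View pics/scene0.png

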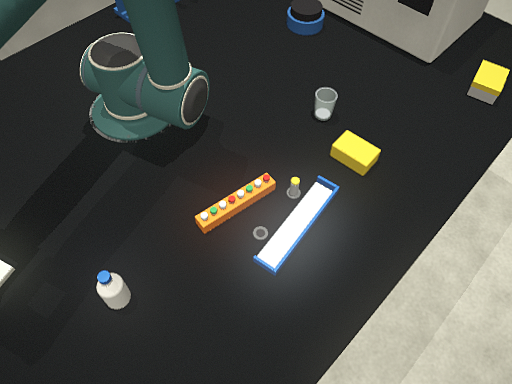

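The top view shows the rack at about (271,216), the dock at about (251,170), the post's yellow top at about (228,189), so the post is on the +y side, and the flush cap at (276,187). The bottle and beaker are well off to the sides at (389,222) and (135,227), and the yellow box is at (164,176).

```bash
cat > h.py <<'E'
from rig import ctrl
import cv2, numpy as np
def ray(c,uv):
    uv=np.asarray(uv,float).reshape(-1,1,2)
    p=cv2.undistortPoints(uv,c["intrinsics"],np.array(c["dist_coeffs"])).reshape(-1,2)
    R=cv2.Rodrigues(np.array(c["rvec"],float))[0]; t=np.array(c["tvec"],float).ravel()
    d=np.c_[p,np.ones(len(p))]@R
    return -R.T@t,d
def on(c,uv,z):
    o,d=ray(c,uv); s=(z-o[2])/d[:,2]; return (o+d*s[:,None])
def tri(c1,u1,c2,u2):
    o1,d1=ray(c1,u1);o2,d2=ray(c2,u2);d1=d1[0];d2=d2[0]
    s=np.linalg.lstsq(np.c_[d1,-d2],o2-o1,rcond=None)[0]
    a=o1+s[0]*d1;b=o2+s[1]*d2
    return (a+b)/2,np.linalg.norm(a-b)
def hsv(c): return cv2.cvtColor(c["frame"],cv2.COLOR_BGR2HSV)
def mask(c,lo,hi): return cv2.inRange(hsv(c),np.array(lo),np.array(hi))
def comps(m,amin=8):
    n,l,s,ce=cv2.connectedComponentsWithStats(m)
    return [(s[i],ce[i],l==i) for i in range(1,n) if s[i][4]>=amin]
E
python3 - <<'E'
from h import *
np.set_printoptions(precision=1,suppress=True)
for n in("top","scene"):
    c={"top":0}; c=ctrl.camera(n)
    for nm,lo,hi in(("orange",(8,120,60),(22,255,255)),("yellow",(23,120,60),(35,255,255)),("blue",(100,120,60),(125,255,255)),("white",(0,0,190),(179,60,255)),("red",(0,150,60),(6,255,255)),("green",(45,80,60),(85,255,255))):
        for s,ce,l in comps(mask(c,lo,hi)): print(n,nm,s,ce)
    f=c["frame"]
    x=f[140:240,120:310] if n=="top" else f[110:280,180:390]
    cv2.imwrite(f"pics/{n}crop.png",cv2.resize(x,None,fx=4 if n=="top" else 3.5,fy=4 if n=="top" else 3.5,interpolation=cv2.INTER_CUBIC))
E
```

```text
top orange [   0   22  512   11 4505] [253.7  27.4]
top orange [ 16 116   2   6   8] [ 16.4 118.4]
top orange [ 17 124   2   9  12] [ 17.4 128.4]
top orange [  5 137  15   7  21] [ 13.5 140.9]
top orange [152 157  26  39 113] [170.  183.4]
top orange [151 171   1  20  20] [151.  180.5]
top orange [237 203  71  18 101] [273.7 209.7]
top orange [235 215  71  15 158] [270.1 221.9]
top yellow [  0 114  20  30 483] [  8.2 128.4]
top yellow [151 157  27  37 275] [161.1 169.9]
top yellow [225 185   7   5  14] [227.8 186.1]
top yellow [235 205  72  23 452] [271.7 215.4]
top blue [203 154  95  32 448] [249.3 162.6]
top blue [391 215  10   9  66] [395.3 218.7]
top blue [  9 315  44  48 569] [ 38.1 335.3]
top white [    0    38   512    55 27001] [255.8  65.3]
top white [ 207  158   88   28 1511] [250.7 171.6]
top white [247 208   6   6  27] [249.2 210.7]
top white [264 211   6   6  29] [266.6 213.7]
top white [382 213  19  18 180] [389.5 221.8]
top white [282 214   5   6  27] [283.9 216.6]
top white [299 217   6   6  28] [301.6 219.6]
top white [135 222  13  14 126] [140.5 228.8]
top white [ 4
[... 1334 characters left out ...]
5   245 23038] [446.4 300.8]
scene white [255 179   6   7  36] [257.5 181.8]
scene white [ 257  182   75   86 1965] [294.  224.7]
scene white [237 190   7   6  37] [240.1 192.5]
scene white [219 201   7   6  37] [222.1 203.5]
scene white [201 212   7   7  40] [203.9 214.9]
scene white [  0 260  13  21 141] [  3.9 269.1]
scene white [ 97 273  26  25 378] [110.4 286.9]
scene red [263 175   7   6  31] [266.  177.4]
scene red [229 196   6   7  34] [231.4 198.7]
scene green [  0   0  25  27 281] [8.  8.3]
scene green [  84    0  108  140 7069] [143.1  75.3]
scene green [186  69  23  15  95] [197.  74.]
scene green [246 185   7   7  35] [248.9 187.9]
scene green [210 207   7   7  38] [213.2 209.8]
```

View pics/topcrop.png

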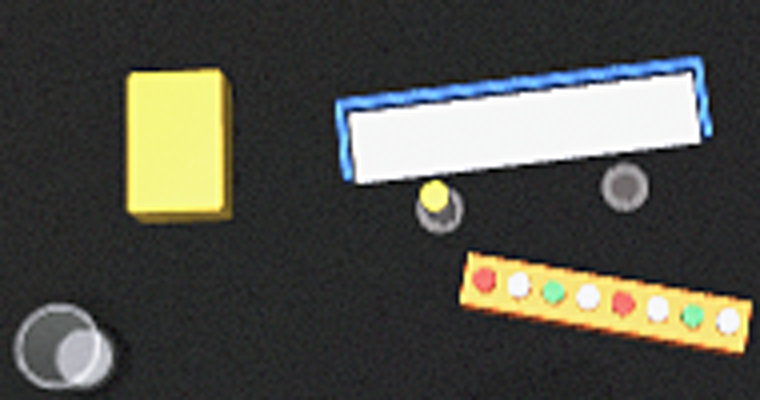

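View pics/scenecrop.png

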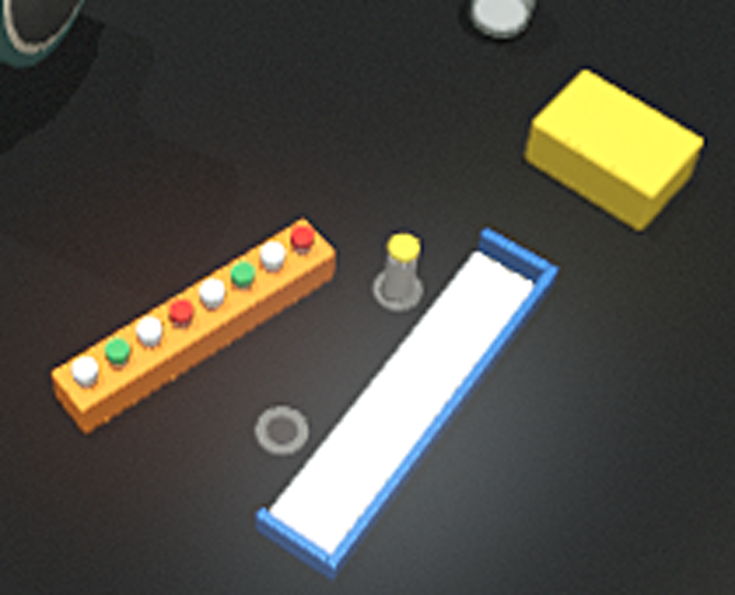

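```bash
cat >> h.py <<'E'
def rack_pose(c,full=False):
    # caps + orange top silhouette in the region
    h=hsv(c)
    m=cv2.inRange(h,np.array((8,100,60)),np.array((35,255,255)))
    m=cv2.morphologyEx(m,cv2.MORPH_CLOSE,np.ones((7,7),np.uint8))
    best=None
    for s,ce,l in comps(m,300):
        ys,xs=np.nonzero(l); P=on(c,np.c_[xs,ys],36.0)[:,:2]
        r=cv2.minAreaRect(P.astype(np.float32)); a=sorted(r[1])
        if 180<a[1]<290 and 30<a[0]<85: best=(r,P)
    if best is None: return None
    r,P=best; b=cv2.boxPoints(r)
    e=b[1]-b[0] if np.linalg.norm(b[1]-b[0])>np.linalg.norm(b[2]-b[1]) else b[2]-b[1]
    if e[1]<0:e=-e
    return np.array(r[0]),e/np.linalg.norm(e),sorted(r[1])
E
python3 - <<'E'
from h import *
np.set_printoptions(precision=1,suppress=True)
T=ctrl.camera("top");S=ctrl.camera("scene")
pr=[((249.2,210.7),(257.5,181.8)),((257.9,212.5),(248.9,187.9)),((266.6,213.7),(240.1,192.5)),((283.9,216.6),(222.1,203.5)),((292.7,218.5),(213.2,209.8)),((301.6,219.6),(203.9,214.9))]
Q=[]
for a,b in pr:
    p,e=tri(T,a,S,b);Q.append(p);print("cap",p,e)
p,e=tri(T,(228.5,188.5),S,(294.8,180.2));print("post",p,e)
Q=np.array(Q)
# cap ordering indices 1,2,3,5,6,7 of 0..7
k=np.array([1,2,3,5,6,7]);A=np.polyfit(k,Q,1);print("rack centre(caps)",A[0]*3.5+A[1],"pitch",A[0],np.degrees(np.arctan2(-A[0][0],-A[0][1])))
for n,c in(("top",T),("scene",S)):
    r=rack_pose(c)
    if r:print(n,r[0],np.degrees(np.arctan2(r[1][0],r[1][1])),r[2])
    m=mask(c,(0,0,190),(179,60,255))
    for s,ce,l in comps(m,1000):
        if 1400<s[4]<2500:
            ys,xs=np.nonzero(l);P=on(c,np.c_[xs,ys],0)[:,:2];R=cv2.minAreaRect(P.astype(np.float32));print(n,"sheet",R,cv2.boxPoints(R).tolist())
    m=mask(c,(100,120,60),(125,255,255))
    for s,ce,l in comps(m,300):
        if 200<ce[0]<330 and 100<ce[1]<260:
            ys,xs=np.nonzero(l);P=on(c,np.c_[xs,ys],25)[:,:2];R=cv2.minAreaRect(P.astype(np.float32));print(n,"blue",R,cv2.boxPoints(R).tolist())
E
```

```text
cap [513.3  36.1  51.3] 0.011229981839976231
cap [508.3   7.5  47. ] 0.212855906614636
cap [504.  -21.4  51.2] 0.20551152099327658
cap [494.8 -78.6  51.4] 0.9426311278954812
cap [ 489.8 -107.1   47.5] 0.4263543997930939
cap [ 486.  -135.9   51.8] 0.4985875394715709
post [585.7 105.8  59. ] 0.27926347843348853
rack centre(caps) [501.7 -35.5  50. ] pitch [ -4.6 -28.7   0.1] 9.065790323384748
top [499.5 -35.1] 9.19739 [49.288795471191406, 241.04208374023438]
top sheet ((658.115478515625, 34.991607666015625), (61.956260681152344, 299.8673095703125), 7.628600120544434) [[607.5076293945312, 179.4858856201172], [647.3153686523438, -117.72743225097656], [708.7233276367188, -109.50267028808594], [668.9155883789062, 187.7106475830078]]
top blue ((661.0459594726562, 36.24395751953125), (74.36920928955078, 317.17572021484375), 7.7565016746521) [[602.7980346679688, 188.36227416992188], [645.6051635742188, -125.9114761352539], [719.2938842773438, -115.87435913085938], [676.4867553710938, 198.39938354492188]]
scene [509.7 -41.6] 9.08064 [62.347999572753906, 248.91224670410156]
scene sheet ((654.2489624023438, 40.13245391845703), (56.06764602661133, 291.32318115234375), 7.547226905822754) [[607.3263549804688, 180.85011291503906], [645.5896606445312, -107.94932556152344], [701.1715698242188, -100.585205078125], [662.9082641601562, 188.2142333984375]]
scene blue ((663.75146484375, 33.120391845703125), (71.85643768310547, 323.8846740722656), 7.590077877044678) [[606.7479248046875, 188.89828491210938], [649.5281982421875, -132.14865112304688], [720.7550048828125, -122.65750122070312], [677.9747314453125, 198.38943481445312]]
```

```bash
cat >> h.py <<'E'
from scipy.spatial.transform import Rotation as Ro
D0=np.array([627.3,31.5]);DY=np.radians(7.65)
DX=np.array([np.cos(DY),np.sin(DY)]);DYv=np.array([-np.sin(DY),np.cos(DY)])
def toD(p): d=np.asarray(p)[:2]-D0; return np.array([d@DX,d@DYv])
def fromD(a,b): return D0+a*DX+b*DYv
def plan(x,y,z,jaw):  # jaw = world angle (deg) of the tool y axis (mod 180)
    s=ctrl.state();R=Ro.from_rotvec(s["tool_rot"]).as_matrix();p=s["tool_pos"]
    sh=R.T@(np.array([x,y,z])-p)/250
    cur=np.degrees(np.arctan2(R[1,1],R[0,1])); d=(jaw-cur+90)%180-90
    print("pos",p.round(1),"jaw",round(cur,1),"tiltz",R[:,2].round(3),"shift",sh.round(4),"turn",round(-d/180,4))
def rep():
    s=ctrl.state();print("t",round(s["clock"],2),"F",s["wrist_force"].round(1),"w",round(s["width"],2),"tcp",s["tool_pos"].round(1),"tcpD",toD(s["tool_pos"]).round(1))
def look(name):
    c=ctrl.camera("top");r=rack_pose(c)
    if r:
        a=toD(r[0]); yaw=np.degrees(np.arctan2(r[1]@DX,r[1]@DYv)); print("rack D",a.round(1),"theta",round(yaw,1),"world",r[0].round(1),np.round(r[2],1))
    else: print("no rack")
    cv2.imwrite(f"pics/{name}.png",cv2.resize(c["frame"][130:260,170:340],None,fx=4,fy=4,interpolation=cv2.INTER_CUBIC)); rep()
    return c
E
python3 -c "
from h import *
plan(444.2,-26.3,231,-99.1)
c=ctrl.camera('top')
for u in((390,224),(137,227)):print(on(c,u,40))"
```

```text
pos [ 228.8 -635.   231.1] jaw -70.2 tiltz [-0.  0. -1.] shift [ 1.6361e+00 -1.9985e+00  1.0000e-03] turn 0.1606
[[ 476.71350626 -425.82159073   40.        ]]
[[455.95644828 407.16542833  40.        ]]
```

```bash
python3 -m creep '[[0.1,-0.12,0,0.02,100],[0.2,-0.25,0,0.04,100],[0.3,-0.37,0,0.06,100],[0.4,-0.5,0,0.08,100],[0.5,-0.62,0,0.1,100],[0.6,-0.75,0,0.12,100],[0.7,-0.87,0,0.14,100],[0.82,-1,0,0.16,100],[0.82,-1,0,0.16,100],[0.82,-1,0,0.16,100]]'
python3 -c "
from h import *
plan(444.2,-26.3,100,-99.1);rep()"
```

```text
clock: 1.6
tool_pos: [336.9, -330.6, 231.3]
tool_rot: [3.132, -0.244, 0.0]
wrist_force: [-0.3, 0.7, 0.4]
width: 1.0
pos [ 336.9 -330.6  231.3] jaw -98.9 tiltz [ 0. -0. -1.] shift [ 0.2352 -1.269   0.5251] turn 0.001
t 1.6 F [-0.3  0.7  0.4] w 1.0 tcp [ 336.9 -330.6  231.3] tcpD [-336.  -320.2]
```

```bash
python3 -m creep '[[0.02,-0.12,0,0,100],[0.05,-0.25,0,0,100],[0.07,-0.37,0.05,0,100],[0.1,-0.5,0.1,0,100],[0.12,-0.62,0.15,0,100],[0.15,-0.75,0.2,0,100],[0.18,-0.87,0.25,0,100],[0.2,-1,0.3,0,100],[0.2,-1,0.3,0,100],[0.2,-1,0.3,0,100]]'
python3 -c "
from h import *
plan(444.2,-26.3,2,-99.1);look('a1')"
```

```text
clock: 2.85
tool_pos: [425.1, -92.2, 156.5]
tool_rot: [3.132, -0.245, -0.0]
wrist_force: [0.4, 0.2, -1.1]
width: 1.003
pos [425.1 -92.2 156.5] jaw -98.9 tiltz [-0. -0. -1.] shift [ 0.0344 -0.2727  0.6177] turn 0.0009
no rack
t 2.9 F [-0.1 -0.3 -0.3] w 1.0 tcp [425.1 -92.4 156.7] tcpD [-216.9  -95.9]
```

View pics/a1.png

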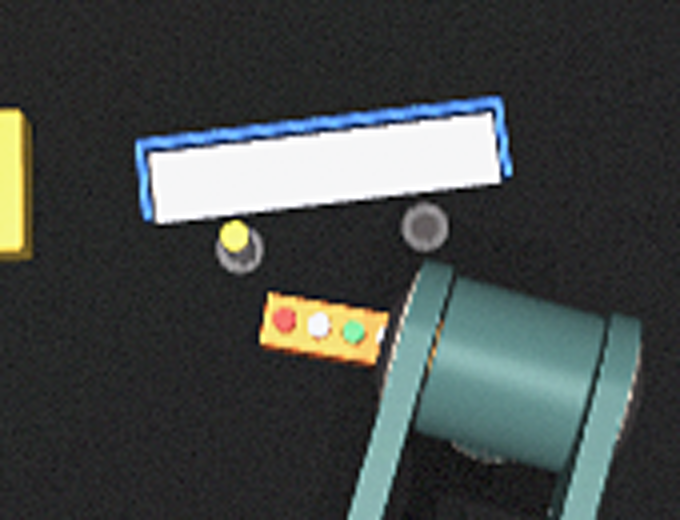

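The arm hides most of the rack from the top camera. The visible +y end (image about (262–390, 292–362)) has not moved. I'll go down behind the long side now.

```bash
python3 -m creep '[[0.01,-0.1,0,0,100],[0.02,-0.2,0.05,0,100],[0.034,-0.27,0.15,0,100],[0.034,-0.27,0.25,0,100],[0.034,-0.27,0.35,0,100],[0.034,-0.27,0.45,0,100],[0.034,-0.27,0.53,0,100],[0.034,-0.27,0.58,0,100],[0.034,-0.27,0.6,0,100],[0.034,-0.27,0.6,0,100]]'
python3 - <<'E'
from h import *
rep();plan(500.5+.987*114.8-.987*32-.987*3,-35.3-.158*80,5,-99.1)
c=ctrl.camera('scene');cv2.imwrite('pics/s1.png',cv2.resize(c['frame'][110:280,180:390],None,fx=3.5,fy=3.5))
c=ctrl.camera('wrist');cv2.imwrite('pics/w1.png',c['frame'])
E
```

```text
clock: 4.15
tool_pos: [444.3, -27.4, 6.9]
tool_rot: [3.131, -0.246, 0.001]
wrist_force: [-0.4, 0.2, -0.2]
width: 1.001
t 4.15 F [-0.4  0.2 -0.2] w 1.0 tcp [444.3 -27.4   6.9] tcpD [-189.2  -34. ]
pos [444.3 -27.4   6.9] jaw -99.0 tiltz [ 0.001 -0.001 -1.   ] shift [ 0.5461 -0.0031  0.0081] turn 0.0006
```

View pics/s1.png

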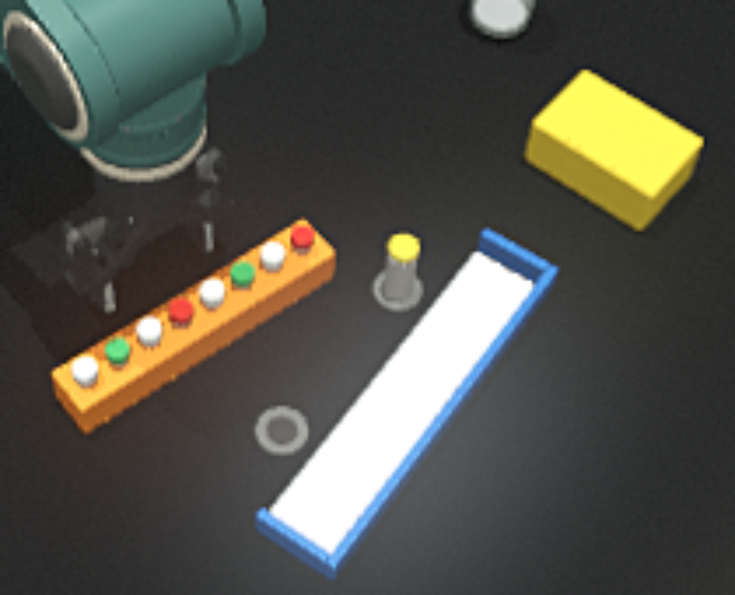

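View pics/w1.png

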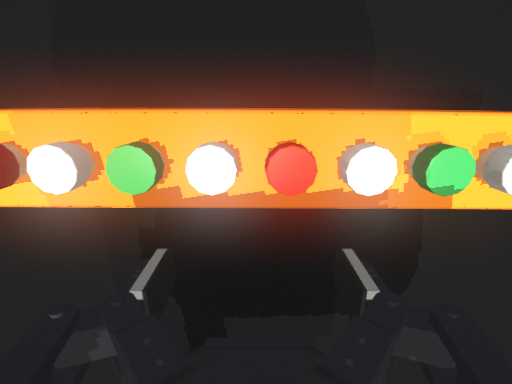

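The scene view shows both open fingertips behind the rack's near side, and the wrist view shows the jaws centred and parallel to it (rack edge level at row 208). I'll push the first half.

```bash
python3 -m creep '[[0.03,0,0,0,100],[0.06,0,0,0,100],[0.09,0,0,0,100],[0.12,0,0,0,100],[0.15,0,0,0,100],[0.18,0,0,0,100],[0.21,0,0,0,100],[0.24,0,0,0,100],[0.27,0,0,0,100],[0.3,0,0,0,100]]'
python3 - <<'E'
from h import *
rep()
c=ctrl.camera('wrist');cv2.imwrite('pics/w2.png',c['frame'])
c=ctrl.camera('scene');r=rack_pose(c)
cv2.imwrite('pics/s2.png',cv2.resize(c['frame'][110:280,180:390],None,fx=3.5,fy=3.5))
E
```

```text
clock: 5.5
tool_pos: [518.7, -39.0, 7.3]
tool_rot: [3.132, -0.246, -0.0]
wrist_force: [-5.8, 1.2, 5.5]
width: 1.002
t 5.5 F [-5.8  1.2  5.5] w 1.0 tcp [518.7 -39.    7.3] tcpD [-117.   -55.4]
```

View pics/w2.png

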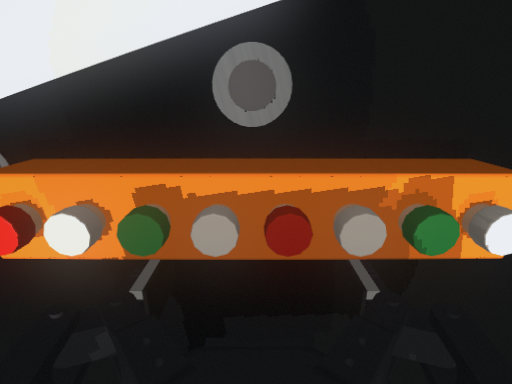

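View pics/s2.png

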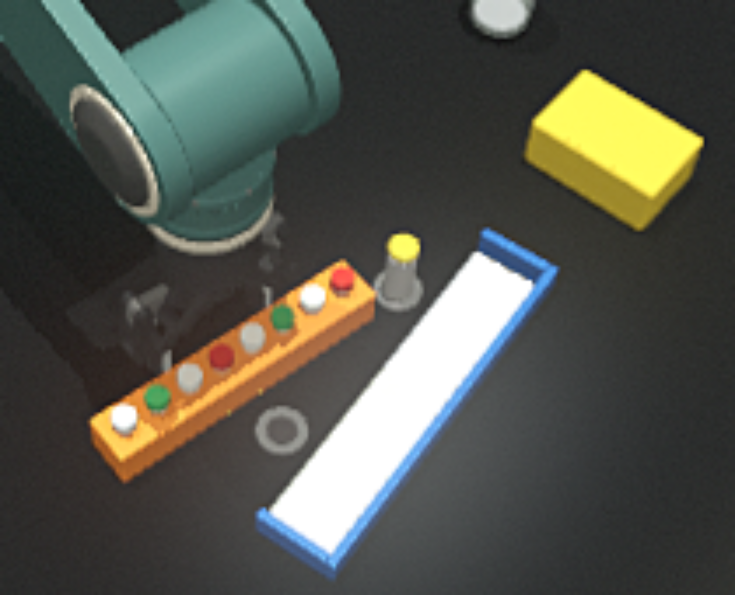

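```bash
cat >> h.py <<'E'
def caps():
    c=ctrl.camera('scene');out=[]
    for nm,lo,hi,z in(("red",(0,150,60),(6,255,255),51),("green",(45,80,60),(85,255,255),47.3),("white",(0,0,110),(179,60,255),51.4)):
        for s,ce,l in comps(mask(c,lo,hi),15):
            if s[4]<60 and s[2]<10 and s[3]<10:
                p=on(c,[ce],z)[0]; d=toD(p)
                if -160<d[0]<70 and abs(d[1])<230: out.append((nm,ce.round(1),d.round(1)))
    for o in out: print(*o)
    return c
E
python3 -c "
from h import *
caps()"
```

```text
red [277.7 189.4] [-54.4  31.8]
red [243.  211.5] [-87.7 -79. ]
green [260.2 200.3] [-73.3 -22.5]
green [224.4 223.1] [-106.7 -132.9]
white [268.9 194.7] [-63.4   3.5]
white [251.6 206. ] [-79.6 -52.5]
white [233.8 217.4] [ -95.8 -107.2]
white [215.  229.2] [-113.  -162.7]
```

The caps give a centre of D(-84,-65) at 16.8°, as predicted. That leaves about 20 mm past the post for the rest of the push.

```bash
python3 -m creep '[[0.03,0,0,0,100],[0.06,0,0,0,100],[0.09,0,0,0,100],[0.12,0,0,0,100],[0.15,0,0,0,100],[0.18,0,0,0,100],[0.2,0,0,0,100],[0.22,0,0,0,100],[0.235,0,0,0,100],[0.235,0,0,0,100]]'
python3 - <<'E'
from h import *
rep();c=caps()
cv2.imwrite('pics/s3.png',cv2.resize(c['frame'][110:280,180:390],None,fx=3.5,fy=3.5))
E
```

```text
clock: 6.9
tool_pos: [577.2, -48.2, 7.3]
tool_rot: [3.131, -0.246, 0.002]
wrist_force: [-0.5, 0.8, 0.8]
width: 0.998
t 6.9 F [-0.5  0.8  0.8] w 1.0 tcp [577.2 -48.2   7.3] tcpD [-60.2 -72.4]
red [291.6 203.6] [ 0.5 16. ]
red [256.8 227. ] [-32.1 -95.3]
green [274.  215.5] [-17.3 -39.5]
green [238.  239.7] [ -50.  -150.3]
white [282.9 209.6] [ -7.5 -13.3]
white [265.6 221.5] [-23.3 -69. ]
white [247.3 233.5] [ -40.4 -124.4]
white [228.5 245.7] [ -57.2 -179. ]
```

View pics/s3.png

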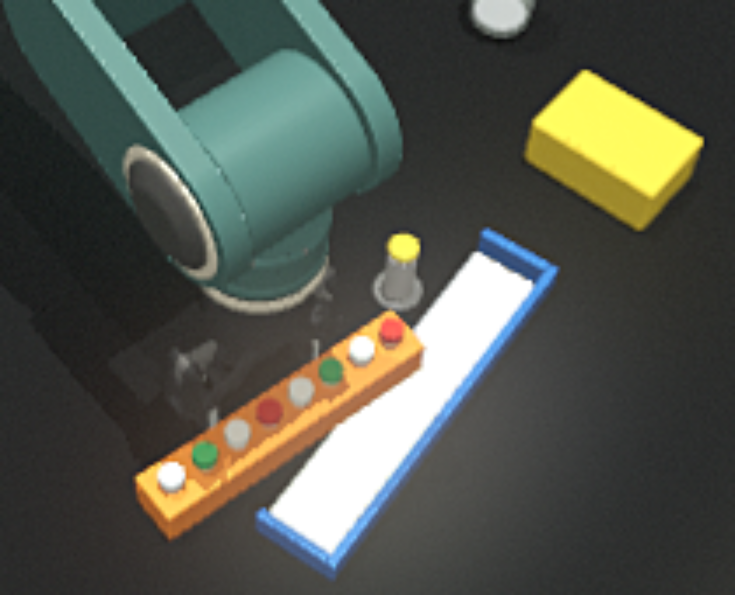

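```bash
python3 -m creep '[[-0.06,0,0,0,100],[-0.12,0,0,0,100],[-0.16,0,0,0,100],[-0.16,0,-0.1,0,100],[-0.16,0,-0.2,0,100],[-0.16,0,-0.3,0,100],[-0.16,0,-0.4,0,60],[-0.16,0,-0.4,0,30],[-0.16,0,-0.4,0,15],[-0.16,0,-0.4,0,15]]'
python3 - <<'E'
from h import *
rep();print(ctrl.state()["joint_positions"].round(2))
u=np.array([.284,.959]);c=np.array([-28.4,-81.5])
t=fromD(*(c-u*151));print(t);plan(*t,15,-8.85)
E
```

```text
clock: 8.2
tool_pos: [536.9, -41.8, 106.2]
tool_rot: [3.131, -0.246, 0.0]
wrist_force: [0.9, -0.1, -0.1]
width: 0.161
t 8.2 F [ 0.9 -0.1 -0.1] w 0.16 tcp [536.9 -41.8 106.2] tcpD [-99.3 -60.7]
[-0.12 -0.12  1.88 -0.    1.38  1.6 ]
[ 586.77700261 -202.28421422]
pos [536.9 -41.8 106.2] jaw -99.0 tiltz [ 0.    -0.001 -1.   ] shift [0.2972 0.6026 0.3652] turn 0.4992
```

```bash
python3 -m creep '[[0.03,0.06,0,-0.05,15],[0.06,0.12,0,-0.1,15],[0.09,0.18,0,-0.15,15],[0.12,0.24,0,-0.2,15],[0.15,0.3,0,-0.25,15],[0.18,0.36,0,-0.3,15],[0.21,0.42,0,-0.35,15],[0.24,0.48,0,-0.4,15],[0.27,0.54,0,-0.45,15],[0.3,0.6,0,-0.5,15]]'
python3 - <<'E'
from h import *
rep();print(ctrl.state()["joint_positions"].round(2))
u=np.array([.284,.959]);c=np.array([-28.4,-81.5])
t=fromD(*(c-u*151));plan(*t,15,-8.85)
E
```

```text
clock: 9.45
tool_pos: [587.4, -202.1, 105.3]
tool_rot: [-2.383, -2.046, 0.001]
wrist_force: [0.6, -0.1, -0.2]
width: 0.15
t 9.45 F [ 0.6 -0.1 -0.2] w 0.15 tcp [ 587.4 -202.1  105.3] tcpD [ -70.6 -226.2]
[-0.37  0.06  1.71 -0.    1.37 -0.22]
pos [ 587.4 -202.1  105.3] jaw -8.7 tiltz [-0.001 -0.    -1.   ] shift [-0.001  -0.002   0.3612] turn 0.0009
```

```bash
python3 -m creep '[[0,0,0.06,0,15],[0,0,0.12,0,15],[0,0,0.18,0,15],[0,0,0.24,0,15],[0,0,0.3,0,15],[0,0,0.33,0,15],[0,0,0.35,0,15],[0,0,0.36,0,15],[0,0,0.36,0,15],[0,0,0.36,0,15]]'
python3 - <<'E'
from h import *
c=look('a2')
c=caps()
cv2.imwrite('pics/s4.png',cv2.resize(c['frame'][110:290,180:390],None,fx=3.5,fy=3.5))
c=ctrl.camera('wrist');cv2.imwrite('pics/w4.png',c['frame'])
E
```

```text
clock: 10.7
tool_pos: [587.5, -202.2, 15.7]
tool_rot: [-2.383, -2.047, 0.001]
wrist_force: [0.2, 0.1, 0.7]
width: 0.152
rack D [-26.8 -62. ] theta 16.6 world [609.  -33.5] [ 51.3 203.2]
t 10.75 F [ 0.3  0.1 -0. ] w 0.15 tcp [ 587.5 -202.2   15.6] tcpD [ -70.6 -226.3]
red [291.6 203.6] [ 0.5 16. ]
red [256.3 227.1] [-33. -96.]
green [274.2 215.5] [-17.  -39.2]
green [238.  239.8] [ -49.8 -150.5]
white [282.8 209.5] [ -7.9 -13.1]
white [265.5 221.2] [-24.  -68.6]
white [247.3 233.4] [ -40.4 -124.2]
white [228.8 246. ] [ -56.4 -179.3]
white [224.6 263.3] [ -36.1 -221.7]
```

View pics/a2.png

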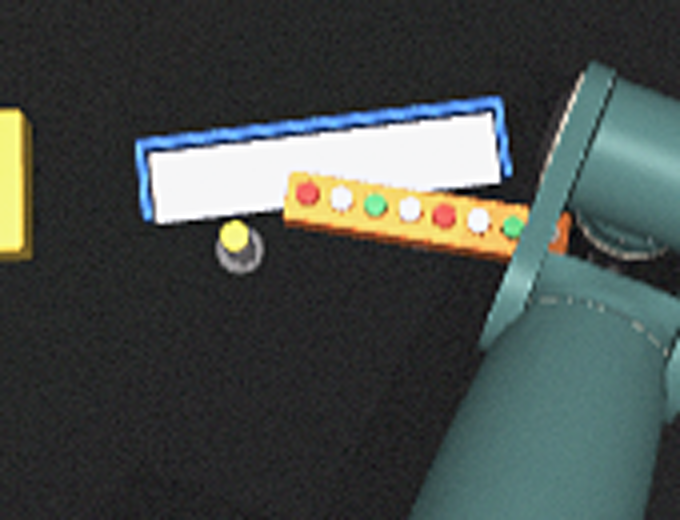

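View pics/s4.png

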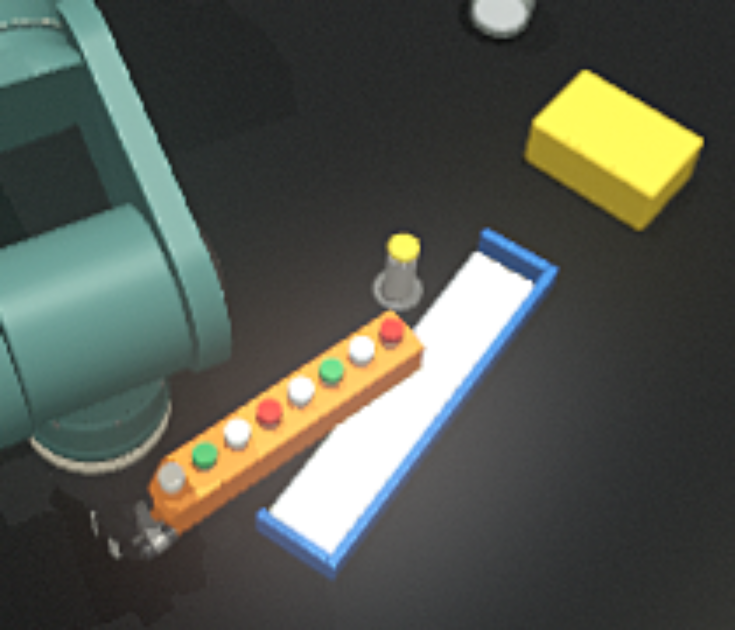

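View pics/w4.png

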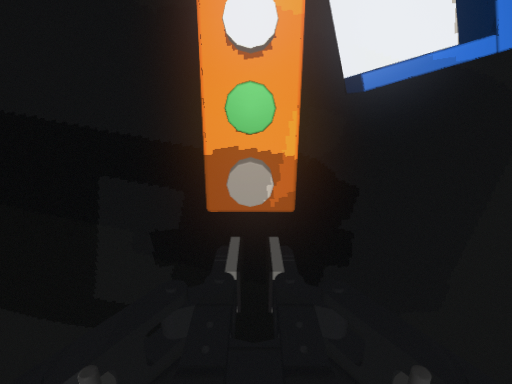

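The rack sits at the same place, end on to the nearly shut fingers: the wrist view has the end face centred at column 251 and the fingers at 255. I'll push along its axis.

```bash
python3 -m creep '[[0.03,0,0,0,15],[0.06,0,0,0,15],[0.09,0,0,0,15],[0.12,0,0,0,15],[0.15,0,0,0,15],[0.18,0,0,0,15],[0.21,0,0,0,15],[0.24,0,0,0,15],[0.26,0,0,0,15],[0.26,0,0,0,15]]'
python3 - <<'E'
from h import *
c=look('a3')
c=caps()
E
```

```text
clock: 12.1
tool_pos: [597.3, -137.4, 15.5]
tool_rot: [-2.382, -2.047, 0.001]
wrist_force: [0.2, -0.3, 0.5]
width: 0.15
no rack
t 12.15 F [ 0.7 -0.4 -0.4] w 0.14 tcp [ 597.2 -137.5   15.5] tcpD [ -52.3 -163.5]
red [303.9 194.7] [11.7 58.9]
red [270.2 217.5] [-20.6 -52.2]
green [287.5 206.3] [-4.7  4.8]
green [252.3 229.9] [ -37.4 -106.9]
white [295.7 200.5] [ 4.1 30.4]
white [278.9 211.9] [-12.  -25.2]
white [261.5 223.6] [-28.2 -80.3]
```

View pics/a3.png

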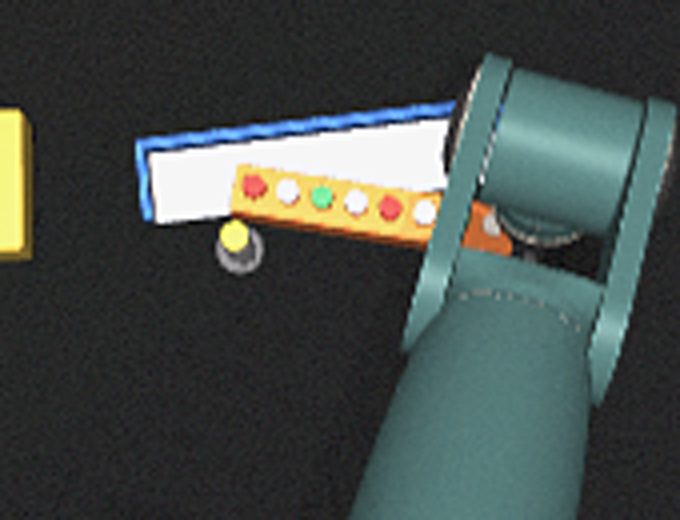

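The rack has gone in parallel at θ≈16°. The post is clear, with a visible gap at crop (235,215), and the +y end is behind it. I'll push on about 52 mm.

```bash
python3 -m creep '[[0.03,0,0,0,15],[0.06,0,0,0,15],[0.09,0,0,0,15],[0.12,0,0,0,15],[0.14,0,0,0,15],[0.16,0,0,0,15],[0.18,0,0,0,15],[0.2,0,0,0,15],[0.21,0,0,0,15],[0.21,0,0,0,15]]'
python3 - <<'E'
from h import *
c=look('a4')
c=caps()
E
```

```text
clock: 13.45
tool_pos: [605.2, -85.5, 15.4]
tool_rot: [-2.382, -2.047, 0.0]
wrist_force: [-0.7, -0.4, 0.4]
width: 0.151
no rack
t 13.5 F [ 0.4 -0.1  0.5] w 0.15 tcp [605.2 -85.6  15.4] tcpD [ -37.5 -113.1]
red [318.7 185.5] [ 27.9 108.1]
red [285.9 207.1] [-5.6 -1.8]
green [302.4 196.2] [10.  54.8]
green [268.5 219.1] [-22.6 -56.6]
white [310.6 190.4] [18.9 81. ]
white [294.  201.6] [ 2.2 24.7]
white [277.1 213.3] [-13.4 -31.5]
white [265.2 234.3] [ -2.8 -99.9]
```

View pics/a4.png

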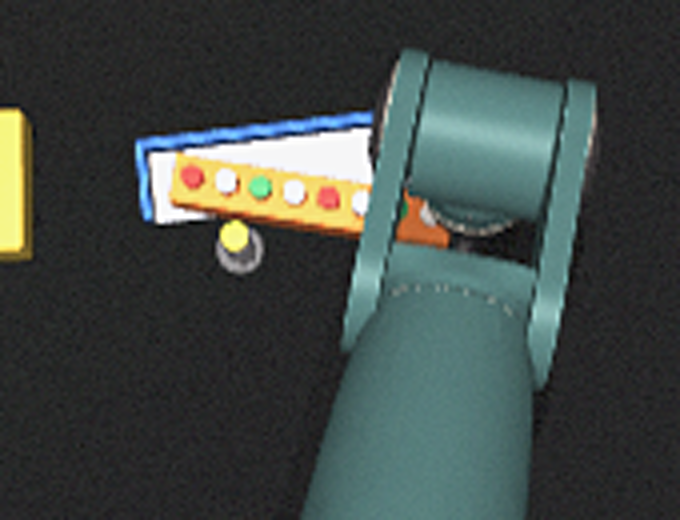

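The rack is in at an angle: centre D(-1,11), θ 16.5°, leading back corner about 7 mm off the back wall and the post about 17 mm clear. Next I back off and go to the near side for the swing.

```bash
python3 -m creep '[[-0.05,0,0,0,15],[-0.1,0,0,0,15],[-0.12,0,0,0,15],[-0.12,0,-0.1,0,15],[-0.12,0,-0.2,0,15],[-0.12,0,-0.3,0,15],[-0.12,0,-0.4,0,15],[-0.12,0,-0.45,0,15],[-0.12,0,-0.45,0,15],[-0.12,0,-0.45,0,15]]'
python3 - <<'E'
from h import *
rep();c=caps()
t=fromD(-64.9,-22);plan(*t,128,-98.85)
E
```

```text
clock: 14.8
tool_pos: [600.3, -115.4, 126.7]
tool_rot: [-2.382, -2.045, 0.002]
wrist_force: [-0.6, 0.8, 0.7]
width: 0.15
t 14.8 F [-0.6  0.8  0.7] w 0.15 tcp [ 600.3 -115.4  126.7] tcpD [ -46.3 -142. ]
red [318.7 185.5] [ 27.9 108.1]
red [285.9 207.1] [-5.6 -1.8]
green [302.4 196.2] [10.  54.8]
green [268.5 219. ] [-22.8 -56.5]
white [310.6 190.4] [18.9 81. ]
white [294.  201.6] [ 2.2 24.7]
white [277.1 213.2] [-13.6 -31.3]
white [240.1 223.8] [ -71.5 -112.8]
pos [ 600.3 -115.4  126.6] jaw -8.7 tiltz [-0.002  0.001 -1.   ] shift [ 0.4396 -0.2063 -0.0047] turn -0.4991
```

```bash
python3 -m creep '[[0.04,-0.02,0,0.05,15],[0.09,-0.04,0,0.1,15],[0.13,-0.06,0,0.15,15],[0.18,-0.08,0,0.2,15],[0.22,-0.1,0,0.25,30],[0.26,-0.12,0,0.3,50],[0.31,-0.15,0,0.35,70],[0.35,-0.17,0,0.4,100],[0.4,-0.19,0,0.45,100],[0.44,-0.206,0,0.5,100]]'
python3 - <<'E'
from h import *
rep()
t=fromD(-64.9,-22);plan(*t,6,-98.85)
E
```

```text
clock: 16.1
tool_pos: [565.5, 1.6, 125.9]
tool_rot: [-3.131, 0.246, 0.006]
wrist_force: [-0.6, 0.0, -0.6]
width: 1.001
t 16.1 F [-0.6  0.  -0.6] w 1.0 tcp [565.5   1.6 125.9] tcpD [-65.2 -21.4]
pos [565.5   1.6 125.9] jaw -99.0 tiltz [-0.004  0.001 -1.   ] shift [0.0036 0.0023 0.4795] turn -0.0007
```

```bash
python3 -m creep '[[0,0,0.06,0,100],[0,0,0.14,0,100],[0,0,0.22,0,100],[0,0,0.3,0,100],[0,0,0.38,0,100],[0,0,0.43,0,100],[0,0,0.46,0,100],[0,0,0.48,0,100],[0,0,0.48,0,100],[0,0,0.48,0,100]]'
python3 - <<'E'
from h import *
rep();c=caps()
cv2.imwrite('pics/s5.png',cv2.resize(c['frame'][110:280,180:390],None,fx=3.5,fy=3.5))
c=ctrl.camera('wrist');cv2.imwrite('pics/w5.png',c['frame'])
plan(*fromD(-45.7,-27.7),6,-98.85)
plan(*fromD(-28,-31),6,-98.85+5.5)
plan(*fromD(7,-37),6,-82.35)
E
```

```text
clock: 17.35
tool_pos: [565.4, 1.8, 6.4]
tool_rot: [-3.131, 0.246, 0.005]
wrist_force: [-0.4, 0.3, 0.8]
width: 1.001
t 17.35 F [-0.4  0.3  0.8] w 1.0 tcp [565.4   1.8   6.4] tcpD [-65.3 -21.2]
red [318.4 185.5] [ 27.3 107.9]
red [285.7 206.9] [-6.4 -1.6]
green [281.8 158. ] [-106.8  130.4]
green [302.4 196.2] [10.  54.8]
green [268.5 219. ] [-22.8 -56.5]
white [310.6 190.4] [18.9 81. ]
white [294.  201.7] [ 2.4 24.5]
white [277.1 213.3] [-13.4 -31.3]
white [250.8 214.8] [-65.4 -75.2]
white [259.7 225.1] [-29.3 -86.4]
pos [565.3   1.8   6.3] jaw -99.0 tiltz [-0.003  0.001 -1.   ] shift [0.0829 0.0024 0.0009] turn -0.0007
pos [565.3   1.8   6.3] jaw -99.0 tiltz [-0.003  0.001 -1.   ] shift [ 0.1546 -0.0052  0.0007] turn -0.0312
pos [565.3   1.8   6.3] jaw -99.0 tiltz [-0.003  0.001 -1.   ] shift [ 0.2956 -0.0223  0.0003] turn -0.0923
```

View pics/w5.png

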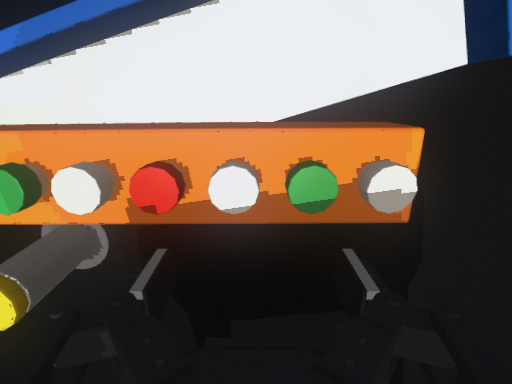

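View pics/s5.png

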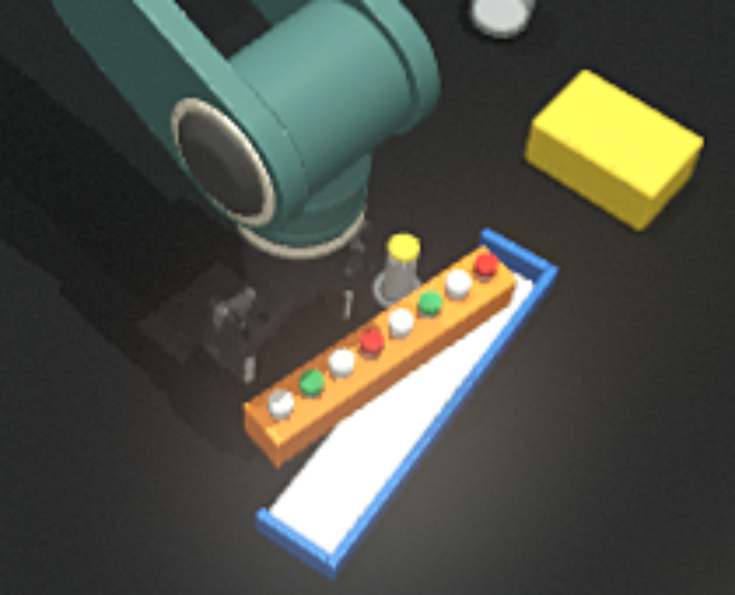

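The jaws are parallel to the near side, over its far half (caps 4–8), and the post is left of the left finger with room. I'll swing part way with a matching turn.

```bash
python3 -m creep '[[0.03,0,0,0,100],[0.06,0,0,0,100],[0.08,0,0,0,100],[0.1,0,0,-0.008,100],[0.12,-0.002,0,-0.016,100],[0.14,-0.004,0,-0.025,100],[0.16,-0.006,0,-0.034,100],[0.18,-0.009,0,-0.042,100],[0.2,-0.01,0,-0.05,100],[0.2,-0.01,0,-0.05,100]]'
python3 - <<'E'
from h import *
c=look('a6');c=caps()
cv2.imwrite('pics/s6.png',cv2.resize(c['frame'][110:280,180:390],None,fx=3.5,fy=3.5))
plan(*fromD(3,-37),6,-83)
plan(*fromD(7,-37),6,-82.35)
E
```

```text
clock: 18.7
tool_pos: [615.6, -3.5, 6.1]
tool_rot: [-3.14, -0.002, 0.004]
wrist_force: [0.6, 0.5, 0.4]
width: 0.998
no rack
t 18.75 F [0.1 0.6 0.5] w 1.0 tcp [615.4  -3.5   6.1] tcpD [-16.4 -33.1]
red [321.9 186.3] [ 36.5 111.1]
red [294.1 212.5] [20.8 -3.1]
green [308.4 199.2] [28.  56.2]
green [279.5 227. ] [ 13.2 -59.3]
white [313.4 185.2] [ 16.1 100.2]
white [315.2 192.6] [32.5 82.4]
white [301.5 205.8] [25.4 25.2]
white [286.9 219.6] [ 17.5 -32.3]
white [272.  234.2] [ 10.8 -89.7]
white [256.1 235.6] [ -19.  -116.3]
pos [615.3  -3.5   6.1] jaw -90.0 tiltz [-0.003  0.001 -1.   ] shift [0.0797 0.0052 0.0001] turn -0.0388
pos [615.3  -3.5   6.1] jaw -90.0 tiltz [-0.003  0.001 -1.   ] shift [0.0956 0.003  0.0001] turn -0.0424
```

View pics/s6.png

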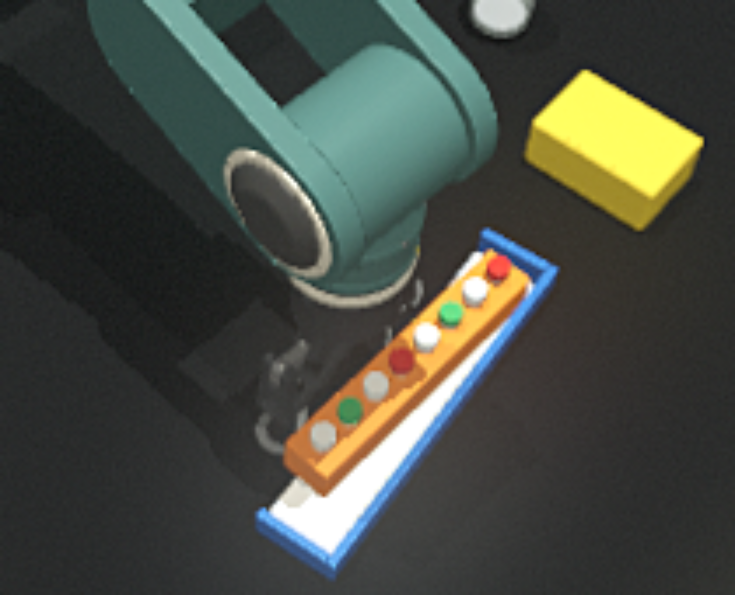

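θ is now 7.3° with the leading corner at the back wall and the centre at D(24,11). I'll swing the rest.

```bash
python3 -m creep '[[0.015,0,0,-0.007,100],[0.03,0,0,-0.014,100],[0.04,0,0,-0.02,100],[0.05,0,0,-0.025,100],[0.06,0,0,-0.03,100],[0.07,0,0,-0.034,100],[0.08,0,0,-0.038,100],[0.087,0,0,-0.042,100],[0.092,0,0,-0.042,100],[0.092,0,0,-0.042,100]]'
python3 - <<'E'
from h import *
c=look('a7');c=caps()
cv2.imwrite('pics/s7.png',cv2.resize(c['frame'][110:280,180:390],None,fx=3.5,fy=3.5))
E
```

```text
clock: 20.05
tool_pos: [638.4, -3.4, 6.0]
tool_rot: [-3.133, -0.207, 0.004]
wrist_force: [-2.9, -0.1, 0.7]
width: 1.005
no rack
t 20.1 F [-1.7  0.5  0.6] w 1.0 tcp [638.4  -3.4   6. ] tcpD [  6.3 -36.1]
red [322.9 186.1] [ 38.3 113.3]
red [300.4 215.7] [38.9 -1.7]
green [296.3 166.3] [-57.6 129.7]
green [312.  200.6] [38.  58.1]
green [288.1 231.9] [ 38.7 -58. ]
white [317.6 193.3] [39.1 84.2]
white [306.2 208.3] [39.3 26. ]
white [294.3 223.6] [ 39.2 -30.8]
white [256.2 235.4] [ -19.2 -115.6]
white [281.8 240.1] [ 39.8 -89. ]
```

View pics/s7.png

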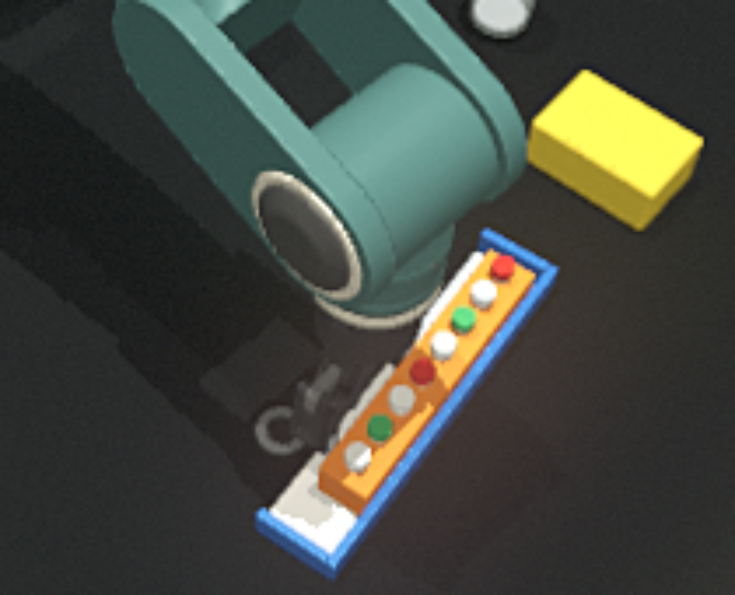

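All caps lie at D x≈39, so the rack is home. I'll press gently to confirm contact along the wall and watch the force.

```bash
python3 -m creep '[[0.003,0,0,0,100],[0.006,0,0,0,100],[0.009,0,0,0,100],[0.012,0,0,0,100],[0.012,0,0,0,100],[0.012,0,0,0,100],[0.012,0,0,0,100],[0.012,0,0,0,100],[0.012,0,0,0,100],[0.012,0,0,0,100]]'
python3 - <<'E'
from h import *
rep();caps();plan(*fromD(0,0),6,-82.35)
E
```

```text
clock: 21.4
tool_pos: [639.7, -3.1, 6.0]
tool_rot: [-3.133, -0.207, 0.01]
wrist_force: [-21.3, -1.1, 12.8]
width: 1.004
t 21.4 F [-21.3  -1.1  12.8] w 1.0 tcp [639.7  -3.1   6. ] tcpD [  7.7 -35.9]
red [323.9 186.4] [ 40.9 114.2]
red [300.9 216.2] [40.9 -2.1]
green [312.3 200.9] [39.3 57.7]
green [288.4 232. ] [ 39.5 -58. ]
white [318.2 193.4] [40.4 85.1]
white [306.8 208.4] [40.7 26.7]
white [294.9 223.9] [ 40.8 -30.7]
white [256.2 235.6] [ -18.8 -115.9]
white [282.  240.3] [ 40.5 -89.2]
pos [639.7  -3.1   6. ] jaw -82.4 tiltz [-0.006  0.001 -1.   ] shift [-0.0311 -0.1437  0.0003] turn -0.0005
```

The force rose to 21 N, so the rack is against the wall. I'll back off, raise the tool and look.

```bash
python3 -m creep '[[-0.03,0,0,0,100],[-0.08,0,0,0,100],[-0.14,0,0,0,100],[-0.16,0,-0.1,0,100],[-0.16,0,-0.2,0,100],[-0.2,0,-0.35,0,100],[-0.3,0,-0.5,0,100],[-0.45,0,-0.6,0,100],[-0.6,0.1,-0.7,0,100],[-0.7,0.2,-0.7,0,100]]'
python3 -m creep '[[-0.05,0.1,0,0,100],[-0.1,0.25,0,0,100],[-0.1,0.4,0,0,100],[-0.1,0.55,0,0,100],[-0.1,0.7,0,0,100],[-0.1,0.8,0,0,100],[-0.1,0.9,0,0,100],[-0.1,0.9,0,0,100],[-0.1,0.9,0,0,100],[-0.1,0.9,0,0,100]]'
python3 - <<'E'
from h import *
c=look('a8')
m=mask(c,(100,120,60),(125,255,255))
caps()
cv2.imwrite('pics/t8.png',c['frame'])
E
```

```text
clock: 22.7
tool_pos: [472.8, -76.5, 184.1]
tool_rot: [-3.134, -0.208, 0.004]
wrist_force: [0.6, -0.0, 0.5]
width: 0.999
clock: 23.95
tool_pos: [477.8, -302.2, 184.1]
tool_rot: [-3.134, -0.209, 0.003]
wrist_force: [1.1, 0.0, 0.3]
width: 1.002
rack D [35.7 14.9] theta -0.1 world [660.7  51. ] [ 47.1 239.5]
t 24.0 F [-0.1 -0.1 -0.7] w 1.0 tcp [ 477.8 -302.2  184.1] tcpD [-192.5 -310.8]
red [323.9 186.4] [ 40.9 114.2]
red [301.1 215.8] [40.8 -1. ]
green [312.3 200.9] [39.3 57.7]
green [288.4 232. ] [ 39.5 -58. ]
white [318.2 193.4] [40.4 85.1]
white [306.8 208.4] [40.7 26.7]
white [294.8 223.8] [ 40.5 -30.5]
white [282.  240.1] [ 40.2 -88.5]
```

View pics/a8.png

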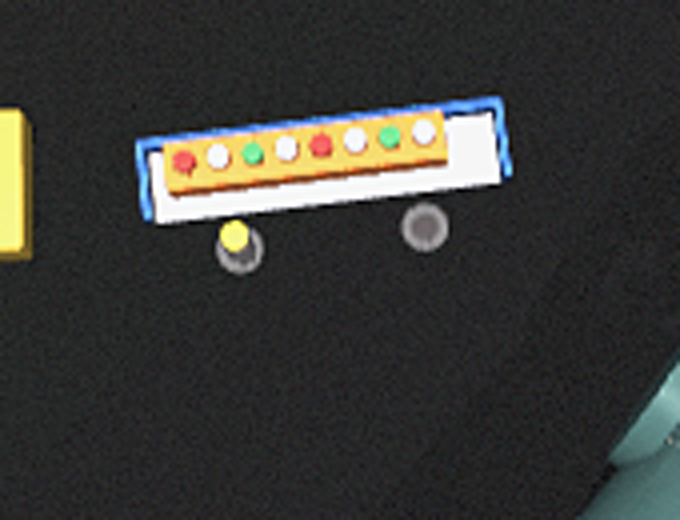

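View pics/t8.png

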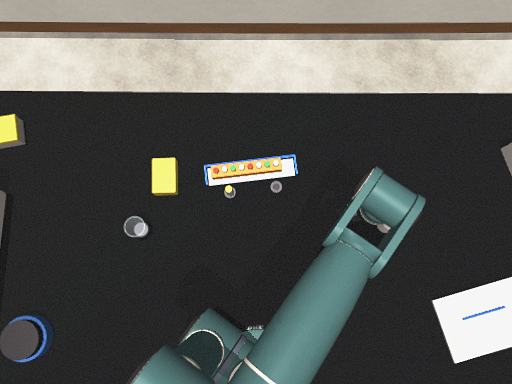

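The rack lies flat in the dock, θ −0.1°. The arm now hides the bottle from above, so I'll move off to check it too.

```bash
python3 -m creep '[[0,-0.05,-0.05,0,100],[-0.05,-0.15,-0.1,0,100],[-0.1,-0.25,-0.15,0,100],[-0.15,-0.35,-0.2,0,100],[-0.15,-0.45,-0.2,0,100],[-0.15,-0.55,-0.2,0,100],[-0.15,-0.65,-0.2,0,100],[-0.15,-0.7,-0.2,0,100],[-0.15,-0.7,-0.2,0,100],[-0.15,-0.7,-0.2,0,100]]'
python3 - <<'E'
from h import *
c=ctrl.camera('top');cv2.imwrite('pics/t9.png',c['frame'])
for nm,lo,hi in(("yellow",(23,120,60),(35,255,255)),("blue",(100,120,60),(125,255,255)),("white",(0,0,190),(179,60,255))):
    for s,ce,l in comps(mask(c,lo,hi)):
        if 130<ce[1]<235: print(nm,s,ce.round(1))
c=ctrl.camera('scene');cv2.imwrite('pics/s9.png',c['frame'])
for s,ce,l in comps(mask(c,(100,120,60),(125,255,255))): print("scene blue",s,ce.round(1))
rep()
E
```

```text
clock: 25.3
tool_pos: [417.6, -134.2, 234.4]
tool_rot: [3.135, 0.209, -0.003]
wrist_force: [0.2, -0.5, 0.0]
width: 1.001
yellow [151 157  27  38 561] [161.6 171.5]
yellow [211 158  71  19 417] [245.9 167.6]
yellow [225 185   7   8  21] [227.8 187.9]
blue [204 154  94  32 281] [252.5 163.1]
blue [391 215  10   9  66] [395.3 218.7]
white [207 158  88  28 678] [256.5 174.4]
white [273 160   6   6  28] [275.5 162.5]
white [256 162   6   6  30] [258.3 164.5]
white [239 164   5   6  26] [241.  166.5]
white [222 166   5   6  26] [224.  168.5]
white [285 201  15  30  79] [291.7 217. ]
white [382 213  19  18 175] [389.5 221.9]
white [287 215   6   6  16] [289.8 217.9]
white [135 222  13  14  74] [141.5 229.1]
white [279 228   7  14  22] [282.2 234.8]
scene blue [287   7  38  28 553] [304.2  24.3]
scene blue [253 175  87 100 594] [299.5 228.8]
scene blue [ 97 270  14  14 154] [103.6 276.5]
t 25.4 F [ 0.1 -0.3 -0.1] w 1.0 tcp [ 417.6 -134.3  234.3] tcpD [-229.9 -136.4]
```

View pics/s9.png

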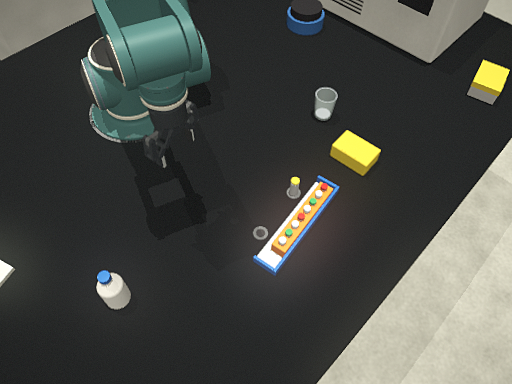

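The bottle (cap at (395.3,218.7) in the top view, as before), beaker and yellow box are where they were. The rack lies along the back wall and the arm is clear of everything, so I'm handing in.

```bash
python3 -c "
from rig import ctrl
print(ctrl.finish_job())"
```

```text
the job is handed in; nothing more can be done
None
```

The rack is in the dock with its long side flat against the back wall, and the job is handed in at about 25 s of the 72 s allowed.

**What I did:**
- I pushed the rack sideways with both open fingertips, keeping its angle of about 17° to the dock.
- I then pushed it endwise, so the end on the post's side went in behind the post.
- Finally I swung the other end in and pressed it against the wall. The force then read 21 N along the push plus 13 N upward, the highest in any reading.

**Last checks:**
- **Angle:** the rack is 0.1° off parallel with the dock.
- **Position:** the tube caps put its centre at about x = 40 mm, y = 13 mm in the dock's frame.
- **Other items:** the bottle's blue cap is at the same pixels as before. The beaker and yellow box look unmoved, though part of each one's mask changed size in the last picture, so I checked those by eye.
- **Robot:** it is clear of everything and the wrist force reads zero.

**One disagreement:** the rack's outline from the top camera gave x ≈ 36 mm against 40 mm from the caps. I put this down to its visible near side being counted in the outline; the caps, the picture and the force rise all show it at the wall.

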